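# Pack up the measuring fixture with two spacer plates

### The job

Build up the packing on the empty white pad of the measuring fixture: set the green spacer plate down on the pad, centred and lined up with it the long way round, let go, and press down on it firmly (about 10 newtons, for half a second) with the fingertips to feel that it lies flat. Only then set the blue spacer plate centrally on the green one, lined up the same way, let go, and press it down in the same manner, then leave the stack alone. Set the plates down rather than dropping them, and leave the black plate where it is.

Things in the scene. Friction and masses are not known exactly. Their poses are not given: they have to be found in the camera images.
- pad_top (a point): Centre of the top face of the empty seat pad, a white flat block 100 mm along its x axis, 80 mm along its y axis and 10 mm high, without any rim, on a dark steel fixture plate (280 mm along y, 160 mm along x, 16 mm thick) that stands fixed on the bench. The pad's top is 26 mm above the bench; z is up. The fixture also carries a round steel riser (48 mm across) with a white ball on top, 145 mm from this point along +y, reaching 72 mm above the bench.
- green_plate_center (a point): Centre (half-way up) of the green spacer plate, a solid flat metal block 80 mm along its x axis, 60 mm along its y axis, 20 mm thick (z, up), about 0.25 kg, lying loose on the bench. Two dark bolt holes near its ends are only shallow marks: its top is plain and flat in the middle, where it can be pressed.
- blue_plate_center (a point): Centre (half-way up) of the blue spacer plate, a solid flat metal block 70 mm along its x axis, 50 mm along its y axis, 20 mm thick (z, up), about 0.17 kg, lying loose on the bench; bolt-hole marks as on the green one.
- black_plate_center (a point): Centre (half-way up) of a black spacer plate of the same size as the blue one (70 x 50 x 20 mm), lying loose on the bench; not wanted in this stack. A loose steel ring (64 mm across, 30 mm high) and a small brass-coloured three-legged printed part also lie about.
Mind the look-alikes: they are no part of the job. Of the things that look like the part that bears green_plate_center, the larger one is meant. Of the things like the part that bears blue_plate_center, leave any that is purple; of the rest the smaller one is meant.

How it is judged:
By the outcome, as a careful person would: the job done as asked, in the order asked, and still so for the second after the job is handed in, with the robot touching nothing.
It also fails if it takes over 72 s, if anything falls off the work surface, if the arm or the gripper's body presses on something with over 40 N, if the wrist force passes 120 N, or if a joint passes its speed limit or range.

### The arm

A 6-joint arm with a two-finger parallel gripper is mounted at the origin on the work surface. World frame = base frame: x ahead of the robot, y to its left, z up, the work surface at z = 0. Lengths are in mm, angles in degrees, forces in N, time in s.
With the tool pointing down it reaches from about 300 to 850 mm from the base axis. Payload 4.2 kg.
Tool frame: the origin (TCP) lies on the centre line of the jaws, within the pads' length; the fingertips stand 14 mm ahead of it and the grasp point (between the pads) lies 5 mm behind it; z points along the fingers, y is the line along which they close (so a half turn about z gives the same grasp; the last joint's range is limited). The gripper opens to 91 mm and grips with 3 to 60 N. Pads are 32 mm wide; open, the fingers measure 118 mm over their backs; the gripper's body (76 mm by 178 mm) begins 60 mm behind the grasp point.
Start: joints at [74.714, 18.312, 89.639, -0, 72.044, -1.146], TCP at [140.475, 557.592, 227.976] pointing down, gripper open.
Joint ranges: [-177.97, 177.97], [-48.28, 115.42], [12.27, 149.76], [-77.06, 257.06], [2.81, 150.46], [-146.56, 146.56]. Speed limits (degrees/s): [147.25, 147.25, 180, 180, 180, 180].

### API

Orientations are given as [roll, pitch, yaw] about the fixed x, y, z axes, in that order (R = Rz(yaw) Ry(pitch) Rx(roll)).
In Python, from workcell import env gives the robot as it stands.
- The arm moves only by the tool arm_command, never from a script. Its argument "motion" is a list of rows, each an object with "offset": the shift along the tool's x, y, z in m, a list of three; "spin": the turn about the tool's z in rad. In form: [{"offset": [tx, ty, tz], "spin": spin}, ...]. A call has 1 to 5 rows; each row shifts and turns the commanded pose from where the row before left it, along the tool's axes as they then stand; what a row does not reach is not made up. A row lasts 1/8 s, in which the tool goes at most 62.5 mm and 10.7 degrees, less where a joint would pass 70% of its speed; a pose out of reach is approached as far as the arm can. A call with a gripper value outside its range is refused whole. "jaw" is the finger opening in m, from 0 to 0.0912, set as the call begins (left out, the last holds). The fingers move at their own pace and stop on an object; "newtons" is the grip in N (left out, the last holds). Time passes only in rows, so rows that do not move let the fingers close. It gives the time, the measured TCP pose, the force, the opening and the grip force at its end, in the units of the state.
- env.state(): the state, without advancing time (a new reading comes with each control period).
- env.grab_frame(name): name is "scene" or "top" or "wrist"; returns (picture, depth): 400x640x3 uint8, blue, green, red; 400x640 float32, mm along the optical axis (not along the pixel's ray), 0 where there is no reading.
- env.camera_model(name): a dict with "fx", "fy", "cx", "cy" (pixels), "eye" and "rotation" of the camera in the world; the wrist camera has in their place "hand_eye" (4x4, takes a point from camera to tool coordinates, whose origin is the TCP and whose axes are the flange's). Camera axes: x right, y down, z forward; pixel columns grow to the right and rows downward; lengths in mm; the calibration is good to about 2 mm. A picture is of the moment at which its call begins: read the wrist's pose just before it. camera_model takes no time and is no camera call.
- env.job_done(): hands the job in; it is judged then, once.
Trained networks look in the newest picture that a camera, given by its name, has taken for a name from the list of things; names that differ only in an ending like _2 or _b are one class to them, and where a whole thing is asked for, a point or a joint stands for the part that bears it (a point fixed in the world has none). Each returns a list of dicts, best first, with "score" (0 to 1); they miss things now and then, are a little off and sometimes report something else, mostly with a low value. They report only what shows in the picture. A call takes as long as a camera call. They do not tell look-alikes from the thing itself.
- env.boxes_of(camera, target): "bbox" ([left, top, right, bottom] in pixels, round what is visible of it).
- env.pinpoint(camera, target): "location" ([column, row] in pixels: a listed point, or the origin of a listed thing).
The state is a dict: "time_s": time; "qpos": joint angles; "qvel": joint speeds; "effort": joint torques, N m; "ee_pos": TCP position; "ee_rot": TCP orientation; "force": force on the tool from outside, world axes, zero at the start; "torque": the same for the moment, N m; "gripper_width": finger opening in mm; "gripper_force": force on a finger pad.
Only numpy, scipy, OpenCV 4.12 (cv2) and the standard library are available. Lean on these libraries where they do the work, as an engineer would, in place of code of your own. Each camera call takes 0.05 s, during which the arm holds its last target. There are 200 camera calls.

## Working session

There is one attempt and no reset: what is moved stays moved. The work goes in short steps, Python scripts to look and compute and a tool call to move; the robot and the scene stay as the last step left them, time stands still between calls to the robot, and variables do not carry over. Pictures are saved under pics/ and viewed, at most 10 in all, crops included, and the job is handed in when it is done.

Besides the shell and the picture viewer there is one more tool, called after "Emit:" as name([rows], argument=value, ...), one row to a line, values as JSON. arm_command: Moves the arm, as the interface text tells. Its arguments: {"type":"object","properties":{"motion":{"type":"array"},"jaw":{"type":"number"},"newtons":{"type":"number"}},"required":["motion"]}

```bash
mkdir -p pics; ls; python3 - <<'E'
from workcell import env
import cv2,numpy as np
s=env.state();print(s['time_s'],s['ee_pos'],s['ee_rot'])
for c in("top","scene"):
    im,d=env.grab_frame(c);cv2.imwrite(f"pics/{c}0.png",im);np.save(f"{c}0.npy",d)
    m=env.camera_model(c);print(c,{k:np.round(v,3).tolist() for k,v in m.items()})
    for t in("green_plate_center","blue_plate_center","pad_top","black_plate_center"):
        print(t,[(round(q['score'],2),np.round(q['location']).tolist()) for q in env.pinpoint(c,t)][:5])
E
```

```text
pics
0.0 [140.36563689 557.10294148 227.11398624] [-1.79897779e+02  1.29295673e-03  1.65860831e+02]
top {'fx': 503.202, 'fy': 503.202, 'cx': 321.519, 'cy': 189.11, 'eye': [326.522, -124.162, 1207.954], 'rotation': [-169.889, 0.53, -90.198]}
green_plate_center [(0.84, [322.0, 153.0]), (0.6, [367.0, 146.0])]
blue_plate_center [(0.94, [438.0, 145.0]), (0.66, [439.0, 223.0]), (0.62, [394.0, 193.0])]
pad_top [(0.9, [229.0, 175.0])]
black_plate_center [(0.8, [316.0, 227.0])]
scene {'fx': 449.517, 'fy': 449.517, 'cx': 324.367, 'cy': 198.616, 'eye': [1093.924, -575.106, 709.489], 'rotation': [-134.034, 1.118, 50.091]}
green_plate_center [(0.76, [355.0, 224.0]), (0.62, [322.0, 259.0])]
blue_plate_center [(0.91, [248.0, 297.0]), (0.81, [259.0, 238.0]), (0.61, [194.0, 240.0])]
pad_top [(0.98, [406.0, 162.0])]
black_plate_center [(0.98, [307.0, 176.0])]
```

View pics/top0.png

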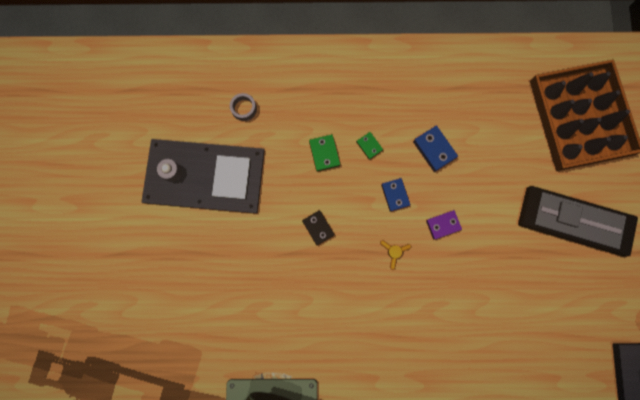

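View pics/scene0.png

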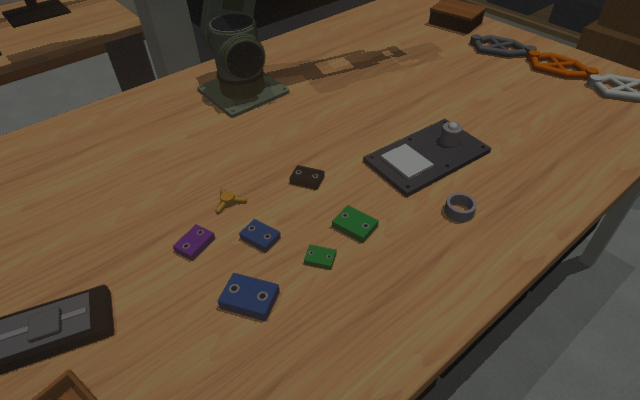

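The top view shows the large green plate at (325,153), the wanted small blue one at (396,195), and the pad at (230,176) with the riser at (167,168). The decoys are small green (370,146), big blue (436,148) and purple (444,224). The scene view agrees.

```bash
cat > h.py <<'E'
import cv2,numpy as np
from scipy.spatial.transform import Rotation as Ro
from workcell import env
def rot(a): 
    a=np.array(a); return a if a.shape==(3,3) else Ro.from_euler('xyz',a,degrees=True).as_matrix()
def pose(c,s=None):
    m=env.camera_model(c)
    if c!='wrist': return m,rot(m['rotation']),np.array(m['eye'])
    R=rot(s['ee_rot']);H=np.array(m['hand_eye'])
    return m,R@H[:3,:3],R@H[:3,3]+np.array(s['ee_pos'])
def ray(c,uv,z,s=None):
    """pixels -> world points on the plane at height z"""
    m,R,e=pose(c,s); uv=np.atleast_2d(uv).astype(float)
    d=np.c_[(uv[:,0]-m['cx'])/m['fx'],(uv[:,1]-m['cy'])/m['fy'],np.ones(len(uv))]@R.T
    return e+d*((z-e[2])/d[:,2])[:,None]
def cloud(c,d,s=None):
    m,R,e=pose(c,s); v,u=np.mgrid[:400,:640]
    return (np.dstack([(u-m['cx'])/m['fx']*d,(v-m['cy'])/m['fy']*d,d])@R.T)+e
def mask(im,d,col,c,s=None):
    h=cv2.cvtColor(im,cv2.COLOR_BGR2HSV)
    lo,hi={'green':((45,90,40),(80,255,255)),'blue':((100,90,40),(124,255,255)),'white':((0,0,105),(179,60,255))}[col]
    return cv2.inRange(h,lo,hi)
def rects(c,im,d,col,z,dz=5,s=None,amin=100):
    """top faces of a colour: (centre xy, long, short, yaw of the long side, mean z)"""
    P=cloud(c,d,s); m=mask(im,d,col,c,s)
    m=cv2.morphologyEx(m,cv2.MORPH_CLOSE,np.ones((5,5)))
    m&=((abs(P[...,2]-z)<dz)&(d>0)).astype(np.uint8)*255
    m=cv2.morphologyEx(m,cv2.MORPH_OPEN,np.ones((3,3)))
    out=[]
    for k in cv2.findContours(m,cv2.RETR_EXTERNAL,cv2.CHAIN_APPROX_NONE)[0]:
        if cv2.contourArea(k)<amin: continue
        q=np.zeros_like(m);cv2.drawContours(q,[k],-1,255,-1)
        w=ray(c,k[:,0],z,s)[:,:2]
        (x,y),(a,b),t=cv2.minAreaRect(w.astype(np.float32))
        if a<b:a,b,t=b,a,t+90
        zz=P[...,2][(q>0)&(d>0)]
        box=k[:,0].min(0).tolist()+k[:,0].max(0).tolist()
        out.append((col,np.round([x,y,a,b,(t+90)%180-90,np.median(zz)],1).tolist(),box))
    return out
E
python3 - <<'E'
from h import *
for c in('top','scene'):
    im=cv2.imread(f'pics/{c}0.png');d=np.load(f'{c}0.npy')
    for col,z in(('green',20),('blue',20),('white',26)):
        for r in rects(c,im,d,col,z,12): print(c,*r)
E
```

```text
top green [629.5, -121.0, 79.2, 57.8, 13.6, 20.5] [310, 135, 339, 169]
top green [646.8, -230.8, 53.9, 40.2, 35.0, 14.3] [358, 133, 381, 155]
top blue [525.1, -290.8, 66.6, 47.9, 16.8, 20.4] [383, 180, 408, 209]
top blue [638.9, -391.2, 90.2, 65.1, 32.5, 27.1] [416, 127, 455, 168]
top white [569.5, 104.6, 101.5, 79.9, -5.4, 26.2] [212, 156, 248, 198]
scene green [654.4, -237.2, 55.1, 44.3, 34.5, 14.2] [304, 245, 335, 266]
scene green [635.4, -126.1, 83.0, 66.8, 13.3, 20.0] [332, 206, 377, 240]
scene blue [635.7, -390.6, 91.9, 64.6, 32.2, 26.5] [219, 274, 277, 313]
scene blue [526.6, -293.4, 67.5, 47.1, 15.8, 20.2] [241, 220, 277, 245]
scene white [568.2, 103.7, 98.6, 77.9, -5.8, 26.5] [383, 145, 430, 175]
scene white [728.3, 813.1, 128.0, 114.4, 25.2, 20.7] [591, 74, 639, 96]
```

```bash
cat > plan.py <<'E'
import sys
from h import *
def plan(x,y,z,yaw,n):
    s=env.state();p=np.array(s['ee_pos']);a=s['ee_rot'][2]
    dy=(yaw-a+180)%360-180
    if len(sys.argv)>6: dy+=float(sys.argv[6])
    ds=(np.array([x,y,z])-p)/n; r=[]
    for i in range(n):
        R=rot([180,0,a+dy*i/n]); r.append((np.round(R.T@ds,4).tolist(),round(-np.radians(dy)/n,4)))
    print('t',round(s['time_s'],2),'from',np.round(p,1),np.round(s['ee_rot'],2)); [print(q) for q in r]
if __name__=='__main__':
    x,y,z,w=map(float,sys.argv[1:5]); plan(x,y,z,w,int(sys.argv[5]))
E
python3 -c "
from h import *
print(np.round(env.camera_model('wrist')['hand_eye'],3),env.camera_model('wrist')['fx'])"
python3 plan.py 569 104 230 -5.5 17
```

```text
[[-0.00000e+00 -9.73000e-01 -2.33000e-01  6.57360e+01]
 [ 1.00000e+00 -1.00000e-03  2.00000e-03 -6.10000e-02]
 [-2.00000e-03 -2.33000e-01  9.73000e-01 -1.56195e+02]
 [ 0.00000e+00  0.00000e+00  0.00000e+00  1.00000e+00]] 290.9589807756876
t 0.5 from [140.5 557.5 227.9] [-180.      0.    165.86]
([-30.9622, -19.7125, -0.1219], np.float64(0.1759))
([-33.9344, -13.9891, -0.1219], np.float64(0.1759))
([-35.859, -7.8339, -0.1219], np.float64(0.1759))
([-36.6766, -1.4368, -0.1219], np.float64(0.1759))
([-36.362, 5.0046, -0.1219], np.float64(0.1759))
([-34.9248, 11.2915, -0.1219], np.float64(0.1759))
([-32.4094, 17.2298, -0.1219], np.float64(0.1759))
([-28.8935, 22.6363, -0.1219], np.float64(0.1759))
([-24.4857, 27.3439, -0.1219], np.float64(0.1759))
([-19.3219, 31.2074, -0.1219], np.float64(0.1759))
([-13.5617, 34.1075, -0.1219], np.float64(0.1759))
([-7.3828, 35.9546, -0.1219], np.float64(0.1759))
([-0.9759, 36.6918, -0.1219], np.float64(0.1759))
([5.461, 36.2962, -0.1219], np.float64(0.1759))
([11.7294, 34.7802, -0.1219], np.float64(0.1759))
([17.6357, 32.1904, -0.1219], np.float64(0.1759))
([22.9975, 28.6069, -0.1219], np.float64(0.1759))
```

Emit:
arm_command([
  {"offset": [-0.031, -0.0197, 0], "spin": 0.176},
  {"offset": [-0.0339, -0.014, 0], "spin": 0.176},
  {"offset": [-0.0359, -0.0078, 0], "spin": 0.176},
  {"offset": [-0.0367, -0.0014, 0], "spin": 0.176},
  {"offset": [-0.0364, 0.005, 0], "spin": 0.176},
], jaw=0.0912)

```text
time_s: 1.12
ee_pos: [267.3, 423.3, 228.1]
ee_rot: [180.0, -0.0, 115.1]
force: [-0.2, 0.9, 0.0]
gripper_width: 91.3
gripper_force: 0.0
```

Emit:
arm_command([
  {"offset": [-0.0349, 0.0113, 0], "spin": 0.176},
  {"offset": [-0.0324, 0.0172, 0], "spin": 0.176},
  {"offset": [-0.0289, 0.0226, 0], "spin": 0.176},
  {"offset": [-0.0245, 0.0273, 0], "spin": 0.176},
  {"offset": [-0.0193, 0.0312, 0], "spin": 0.176},
])

```text
time_s: 1.75
ee_pos: [393.2, 289.8, 228.1]
ee_rot: [180.0, -0.0, 64.7]
force: [0.9, 0.6, -0.3]
gripper_width: 91.1
gripper_force: 0.0
```

Emit:
arm_command([
  {"offset": [-0.0136, 0.0341, 0], "spin": 0.176},
  {"offset": [-0.0074, 0.036, 0], "spin": 0.176},
  {"offset": [-0.001, 0.0367, 0], "spin": 0.176},
  {"offset": [0.0055, 0.0363, 0], "spin": 0.176},
  {"offset": [0.0117, 0.0348, 0], "spin": 0.176},
])

```text
time_s: 2.38
ee_pos: [519.2, 156.2, 228.1]
ee_rot: [-180.0, -0.0, 14.3]
force: [0.3, -0.3, 0.3]
gripper_width: 91.5
gripper_force: 0.0
```

Emit:
arm_command([
  {"offset": [0.0176, 0.0322, 0], "spin": 0.176},
  {"offset": [0.023, 0.0286, 0], "spin": 0.176},
  {"offset": [0, 0, 0], "spin": 0},
  {"offset": [0, 0, 0], "spin": 0},
])

```text
time_s: 2.88
ee_pos: [568.2, 104.0, 227.8]
ee_rot: [-180.0, 0.1, -5.5]
force: [-0.0, -0.7, 0.0]
gripper_width: 91.3
gripper_force: 0.0
```

```bash
cat > look.py <<'E'
import sys
from h import *
n=sys.argv[1]; s=env.state(); im,d=env.grab_frame('wrist'); cv2.imwrite(f'pics/{n}.png',im)
print(round(s['time_s'],2),np.round(s['ee_pos'],1),np.round(s['ee_rot'],2),np.round(s['force'],1),s['gripper_width'])
for a in sys.argv[2:]:
    col,z=a.split(':')
    for r in rects('wrist',im,d,col,float(z),6,s,800): print(*r)
E
python3 look.py pad1 white:26 green:20; python3 plan.py 630 -122 230 13.5 5
```

```text
2.88 [568.2 104.  227.8] [-1.7998e+02  5.0000e-02 -5.5100e+00] [-0.  -0.7  0. ] 91.26835291017845
white [569.3, 103.6, 98.6, 79.6, -5.5, 25.3] [288, 138, 352, 216]
white [740.2, 80.5, 62.0, 48.9, 84.4, 29.0] [298, 0, 354, 49]
green [630.1, -118.4, 77.8, 59.8, 13.5, 18.9] [469, 70, 528, 147]
t 2.92 from [568.1 104.3 227.9] [-1.7998e+02  4.0000e-02 -5.4900e+00]
([16.6596, 43.8616, -0.4228], np.float64(-0.0663))
([13.7179, 44.8687, -0.4228], np.float64(-0.0663))
([10.7159, 45.6788, -0.4228], np.float64(-0.0663))
([7.6668, 46.2882, -0.4228], np.float64(-0.0663))
([4.5841, 46.6944, -0.4228], np.float64(-0.0663))
```

View pics/pad1.png

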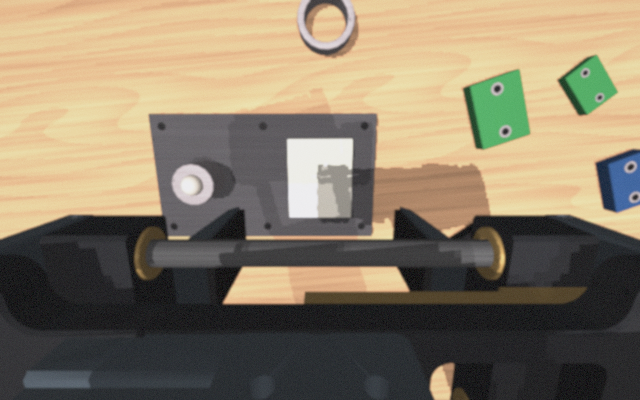

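The wrist view shows the whole pad (288–352, 138–216), with a measured size of 98.6 × 79.6 that fits. It sits at (569.3, 103.7) with yaw -5.5. The riser is at (192,184). Next I go over the green plate.

Emit:
arm_command([
  {"offset": [0.0165, 0.0435, 0.0], "spin": -0.0663},
  {"offset": [0.0136, 0.0445, 0.0], "spin": -0.0663},
  {"offset": [0.0106, 0.0453, 0.0], "spin": -0.0663},
  {"offset": [0.0076, 0.0459, 0.0], "spin": -0.0663},
  {"offset": [0.0045, 0.0463, 0.0], "spin": -0.0663},
])

```text
time_s: 3.55
ee_pos: [629.7, -120.8, 228.3]
ee_rot: [-180.0, -0.0, 13.7]
force: [0.1, 0.5, 0.2]
gripper_width: 91.4
gripper_force: 0.0
```

Emit:
arm_command([
  {"offset": [0, 0, 0], "spin": 0},
  {"offset": [0, 0, 0], "spin": 0},
])

```text
time_s: 3.8
ee_pos: [629.3, -119.5, 227.9]
ee_rot: [-179.9, 0.0, 13.5]
force: [-0.4, 0.4, 0.7]
gripper_width: 91.2
gripper_force: 0.0
```

```bash
python3 look.py green1 green:20 blue:20
```

```text
3.8 [ 629.3 -119.5  227.9] [-1.7994e+02  1.0000e-02  1.3470e+01] [-0.4  0.4  0.7] 91.24963690905024
green [630.8, -120.8, 77.2, 57.9, 13.7, 19.3] [298, 147, 344, 207]
```

Emit:
arm_command([
  {"offset": [0.0012, 0.0016, 0.045], "spin": -0.002},
  {"offset": [0, 0, 0.055], "spin": 0},
  {"offset": [0, 0, 0.05], "spin": 0},
  {"offset": [0, 0, 0.035], "spin": 0},
  {"offset": [0, 0, 0.018], "spin": 0},
])

```text
time_s: 4.47
ee_pos: [630.2, -120.1, 23.2]
ee_rot: [-179.9, 0.1, 13.7]
force: [-0.8, 0.4, 0.1]
gripper_width: 91.3
gripper_force: 0.0
```

Emit:
arm_command([
  {"offset": [0, 0, 0.0069], "spin": 0},
  {"offset": [0, 0, 0], "spin": 0},
  {"offset": [0, 0, 0], "spin": 0},
])

```text
time_s: 4.85
ee_pos: [632.4, -122.1, 19.6]
ee_rot: [179.9, -0.2, 13.5]
force: [-0.1, 0.5, 0.4]
gripper_width: 91.0
gripper_force: 0.0
```

Emit:
arm_command([
  {"offset": [0, 0, 0], "spin": 0},
  {"offset": [0, 0, 0], "spin": 0},
  {"offset": [0, 0, 0], "spin": 0},
  {"offset": [0, 0, 0], "spin": 0},
  {"offset": [0, 0, 0], "spin": 0},
], jaw=0.05, newtons=25)

```text
time_s: 5.48
ee_pos: [631.3, -122.0, 18.2]
ee_rot: [-180.0, -0.0, 13.5]
force: [-1.1, 0.2, 1.5]
gripper_width: 59.8
gripper_force: 25.0
```

Emit:
arm_command([
  {"offset": [0, 0, 0], "spin": 0},
  {"offset": [0, 0, 0], "spin": 0},
])

```text
time_s: 5.72
ee_pos: [631.3, -122.0, 18.2]
ee_rot: [-180.0, -0.0, 13.5]
force: [-0.8, 0.9, 2.9]
gripper_width: 59.9
gripper_force: 25.0
```

Emit:
arm_command([
  {"offset": [0, 0, -0.015], "spin": 0},
  {"offset": [0, 0, -0.035], "spin": 0},
  {"offset": [0, 0, -0.04], "spin": 0},
  {"offset": [0, 0, -0.02], "spin": 0},
  {"offset": [0, 0, 0], "spin": 0},
])

```text
time_s: 6.35
ee_pos: [632.4, -122.3, 130.3]
ee_rot: [179.9, -0.2, 13.5]
force: [0.6, 0.2, -2.3]
gripper_width: 59.9
gripper_force: 25.0
```

```bash
python3 plan.py 569.3 103.7 118 -5.5 8
```

```text
t 6.35 from [ 632.4 -122.3  130.3] [179.89  -0.24  13.54]
([-1.0524, -29.3128, 1.5417], np.float64(0.0415))
([-2.2689, -29.2438, 1.5417], np.float64(0.0415))
([-3.4816, -29.1244, 1.5417], np.float64(0.0415))
([-4.6882, -28.9546, 1.5417], np.float64(0.0415))
([-5.8867, -28.7349, 1.5417], np.float64(0.0415))
([-7.0751, -28.4656, 1.5417], np.float64(0.0415))
([-8.2512, -28.1472, 1.5417], np.float64(0.0415))
([-9.4132, -27.7802, 1.5417], np.float64(0.0415))
```

Emit:
arm_command([
  {"offset": [-0.001, -0.0293, 0], "spin": 0.0415},
  {"offset": [-0.0023, -0.0292, 0], "spin": 0.0415},
  {"offset": [-0.0035, -0.0291, 0], "spin": 0.0415},
  {"offset": [-0.0047, -0.029, 0], "spin": 0.0415},
  {"offset": [-0.0059, -0.0287, 0], "spin": 0.0415},
])

```text
time_s: 6.98
ee_pos: [590.6, 20.0, 126.5]
ee_rot: [-180.0, 0.2, 1.6]
force: [-0.1, -1.3, -2.4]
gripper_width: 59.8
gripper_force: 25.0
```

Emit:
arm_command([
  {"offset": [-0.0071, -0.0285, 0], "spin": 0.0415},
  {"offset": [-0.0083, -0.0281, 0], "spin": 0.0415},
  {"offset": [-0.0094, -0.0278, 0], "spin": 0.0415},
  {"offset": [0, 0, 0], "spin": 0},
  {"offset": [0, 0, 0], "spin": 0},
])

```text
time_s: 7.6
ee_pos: [567.7, 103.4, 127.2]
ee_rot: [180.0, 0.1, -5.4]
force: [1.1, -0.8, -2.3]
gripper_width: 60.0
gripper_force: 25.0
```

```bash
python3 look.py held1 green:130 white:26; python3 plan.py 569.3 103.7 46 -5.5 1
```

```text
7.6 [567.7 103.4 127.2] [ 1.7995e+02  8.0000e-02 -5.4500e+00] [ 1.1 -0.8 -2.3] 59.984564601511835
green [546.2, 106.1, 57.2, 14.8, 84.6, 128.5] [269, 267, 368, 290]
green [589.4, 101.8, 59.9, 36.3, 84.6, 128.4] [265, 174, 373, 238]
white [606.3, 100.0, 79.5, 24.6, 84.5, 25.3] [274, 142, 364, 170]
t 7.65 from [568.  103.1 127.4] [ 1.7996e+02  5.0000e-02 -5.4900e+00]
([1.2757, -0.703, 81.4293], np.float64(0.0001))
```

View pics/held1.png

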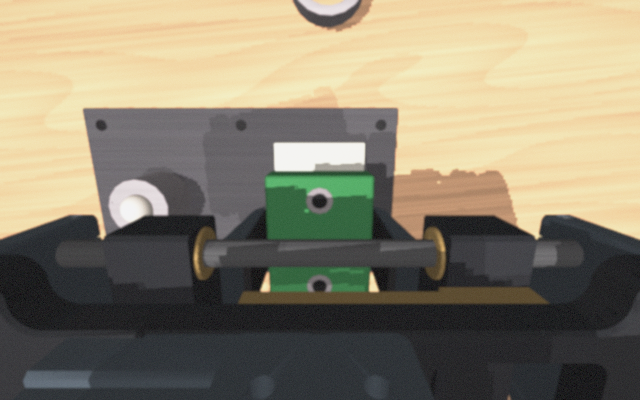

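The held green plate shows between the fingers (265–373, from row 174), square and centred in the grip, with the pad beyond it. I lower it now.

Emit:
arm_command([
  {"offset": [0.0013, -0.0006, 0.025], "spin": 0},
  {"offset": [0, 0, 0.027], "spin": 0},
  {"offset": [0, 0, 0.018], "spin": 0},
  {"offset": [0, 0, 0.008], "spin": 0},
  {"offset": [0, 0, 0], "spin": 0},
])

```text
time_s: 8.28
ee_pos: [569.5, 103.8, 49.7]
ee_rot: [180.0, 0.0, -5.5]
force: [0.5, 0.4, -1.3]
gripper_width: 59.7
gripper_force: 25.0
```

Emit:
arm_command([
  {"offset": [0, 0, 0], "spin": 0},
  {"offset": [0, 0, 0], "spin": 0},
])

```text
time_s: 8.52
ee_pos: [570.0, 104.4, 50.9]
ee_rot: [-180.0, -0.1, -5.5]
force: [0.1, 0.4, -1.9]
gripper_width: 59.5
gripper_force: 25.0
```

Emit:
arm_command([
  {"offset": [0, 0, 0.0015], "spin": 0},
  {"offset": [0, 0, 0.001], "spin": 0},
  {"offset": [0, 0, 0.001], "spin": 0},
  {"offset": [0, 0, 0], "spin": 0},
])

```text
time_s: 9.02
ee_pos: [569.3, 104.4, 46.4]
ee_rot: [-180.0, 0.0, -5.5]
force: [0.8, 1.0, -2.9]
gripper_width: 60.3
gripper_force: 25.0
```

Emit:
arm_command([
  {"offset": [0, 0, 0.001], "spin": 0},
  {"offset": [0, 0, 0], "spin": 0},
  {"offset": [0, 0, 0], "spin": 0},
])

```text
time_s: 9.4
ee_pos: [569.5, 104.4, 45.5]
ee_rot: [-180.0, -0.0, -5.5]
force: [-0.3, 0.9, -2.3]
gripper_width: 59.6
gripper_force: 25.0
```

Emit:
arm_command([
  {"offset": [0, 0, 0.0005], "spin": 0},
  {"offset": [0, 0, 0.0005], "spin": 0},
  {"offset": [0, 0, 0], "spin": 0},
])

```text
time_s: 9.78
ee_pos: [569.4, 104.4, 44.5]
ee_rot: [-180.0, 0.0, -5.5]
force: [0.2, 0.3, -2.7]
gripper_width: 59.9
gripper_force: 25.0
```

Emit:
arm_command([
  {"offset": [0, 0, 0.0005], "spin": 0},
  {"offset": [0, 0, 0], "spin": 0},
])

```text
time_s: 10.02
ee_pos: [569.5, 104.4, 44.2]
ee_rot: [-180.0, -0.0, -5.5]
force: [-0.7, 0.2, -1.4]
gripper_width: 60.0
gripper_force: 25.0
```

Emit:
arm_command([
  {"offset": [0, 0.0005, 0.0005], "spin": 0},
  {"offset": [0, 0, 0], "spin": 0},
])

```text
time_s: 10.28
ee_pos: [569.5, 104.3, 44.1]
ee_rot: [-179.9, -0.0, -5.5]
force: [-1.7, 3.0, 3.8]
gripper_width: 59.8
gripper_force: 25.0
```

Emit:
arm_command([
  {"offset": [0, 0, 0.0005], "spin": 0},
  {"offset": [0, 0, 0], "spin": 0},
])

```text
time_s: 10.52
ee_pos: [569.6, 104.3, 44.1]
ee_rot: [-179.9, -0.0, -5.5]
force: [-3.0, 2.1, 7.6]
gripper_width: 60.1
gripper_force: 25.0
```

Emit:
arm_command([
  {"offset": [0, 0, 0], "spin": 0},
  {"offset": [0, 0, 0], "spin": 0},
  {"offset": [0, 0, 0], "spin": 0},
  {"offset": [0, 0, 0], "spin": 0},
  {"offset": [0, 0, 0], "spin": 0},
], jaw=0.088)

```text
time_s: 11.15
ee_pos: [569.4, 103.8, 42.9]
ee_rot: [-180.0, 0.0, -5.5]
force: [-0.3, -0.1, 0.7]
gripper_width: 88.0
gripper_force: 0.0
```

Emit:
arm_command([
  {"offset": [0, 0, -0.01], "spin": 0},
  {"offset": [0, 0, -0.04], "spin": 0},
  {"offset": [0, 0, -0.05], "spin": 0},
  {"offset": [0, 0, -0.05], "spin": 0},
  {"offset": [0, 0, 0], "spin": 0},
])

```text
time_s: 11.78
ee_pos: [572.1, 104.3, 198.5]
ee_rot: [-179.8, -0.6, -5.5]
force: [0.1, 0.4, -0.0]
gripper_width: 87.8
gripper_force: 0.0
```

Emit:
arm_command([
  {"offset": [0, 0, 0], "spin": 0},
  {"offset": [0, 0, 0], "spin": 0},
  {"offset": [0, 0, 0], "spin": 0},
  {"offset": [0, 0, 0], "spin": 0},
], jaw=0.0)

```text
time_s: 12.28
ee_pos: [569.1, 103.8, 192.3]
ee_rot: [180.0, 0.1, -5.5]
force: [0.2, 0.7, -0.4]
gripper_width: 50.8
gripper_force: 0.0
```

```bash
python3 look.py placed1 green:46 white:26
```

```text
12.28 [569.1 103.8 192.3] [ 1.7998e+02  8.0000e-02 -5.4800e+00] [ 0.2  0.7 -0.4] 50.773264387240864
green [569.4, 104.9, 77.3, 56.6, -6.3, 45.4] [292, 152, 346, 223]
white [569.3, 103.5, 98.9, 79.6, -5.5, 44.8] [284, 140, 356, 226]
white [733.9, 80.8, 63.1, 36.6, 84.5, 29.0] [295, 0, 359, 41]
```

View pics/placed1.png

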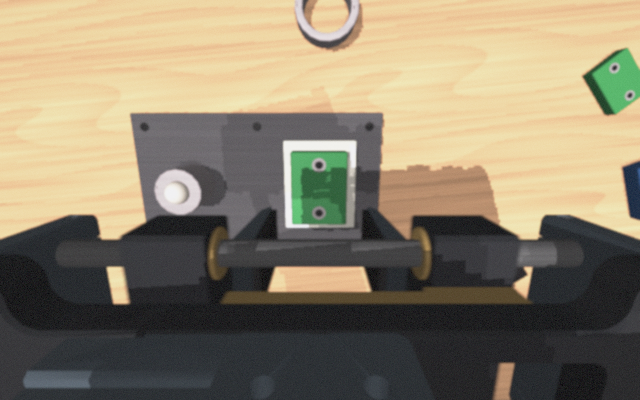

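Green lies flat at (292–346, 152–223), centred within the white border of the pad to about 1 mm and lined up. Now I press it.

Emit:
arm_command([
  {"offset": [0, 0, 0.04], "spin": 0},
  {"offset": [0, 0, 0.045], "spin": 0},
  {"offset": [0, 0, 0.025], "spin": 0},
  {"offset": [0, 0, 0.013], "spin": 0},
  {"offset": [0, 0, 0.003], "spin": 0},
], jaw=0.0)

```text
time_s: 12.95
ee_pos: [569.4, 103.9, 66.7]
ee_rot: [180.0, 0.0, -5.5]
force: [0.2, 0.9, 1.6]
gripper_width: 0.6
gripper_force: 0.0
```

Emit:
arm_command([
  {"offset": [0, 0, 0], "spin": 0},
  {"offset": [0, 0, 0], "spin": 0},
  {"offset": [0, 0, 0], "spin": 0},
])

```text
time_s: 13.32
ee_pos: [569.8, 103.9, 67.9]
ee_rot: [-180.0, -0.1, -5.5]
force: [-0.6, -0.5, -0.1]
gripper_width: 0.9
gripper_force: 0.0
```

Emit:
arm_command([
  {"offset": [0, 0, 0.003], "spin": 0},
  {"offset": [0, 0, 0.0015], "spin": 0},
  {"offset": [0, 0, 0], "spin": 0},
  {"offset": [0, 0, 0], "spin": 0},
])

```text
time_s: 13.82
ee_pos: [569.4, 103.9, 62.5]
ee_rot: [-180.0, 0.0, -5.5]
force: [-0.2, 0.0, -0.7]
gripper_width: 0.6
gripper_force: 0.0
```

Emit:
arm_command([
  {"offset": [0, 0, 0.0005], "spin": 0},
  {"offset": [0, 0, 0.0005], "spin": 0},
  {"offset": [0, 0, 0], "spin": 0},
])

```text
time_s: 14.2
ee_pos: [569.4, 103.9, 61.5]
ee_rot: [-180.0, 0.0, -5.5]
force: [-0.6, 0.1, -0.3]
gripper_width: 0.8
gripper_force: 0.0
```

Emit:
arm_command([
  {"offset": [0, 0, 0.0006], "spin": 0},
  {"offset": [0, 0, 0.0005], "spin": 0},
  {"offset": [0, 0, 0], "spin": 0},
])

```text
time_s: 14.58
ee_pos: [569.4, 103.9, 60.4]
ee_rot: [-180.0, 0.0, -5.5]
force: [-0.2, -0.2, -0.3]
gripper_width: 0.2
gripper_force: 0.0
```

Emit:
arm_command([
  {"offset": [0, 0, 0.0005], "spin": 0},
  {"offset": [0, 0, 0], "spin": 0},
])

```text
time_s: 14.82
ee_pos: [569.4, 103.9, 60.3]
ee_rot: [-180.0, -0.0, -5.5]
force: [-1.1, -0.5, 3.2]
gripper_width: 0.3
gripper_force: 1.8
```

Emit:
arm_command([
  {"offset": [0, 0, 0.0004], "spin": 0},
  {"offset": [0, 0, 0], "spin": 0},
])

```text
time_s: 15.08
ee_pos: [569.4, 103.9, 60.3]
ee_rot: [-180.0, -0.0, -5.5]
force: [-1.7, 0.3, 6.1]
gripper_width: 0.2
gripper_force: 3.2
```

Emit:
arm_command([
  {"offset": [0, 0, 0.0006], "spin": 0},
  {"offset": [0, 0, 0], "spin": 0},
  {"offset": [0, 0, 0], "spin": 0},
])

```text
time_s: 15.45
ee_pos: [569.4, 103.9, 60.3]
ee_rot: [-180.0, -0.0, -5.5]
force: [-3.0, -0.3, 10.5]
gripper_width: 0.5
gripper_force: 5.0
```

Emit:
arm_command([
  {"offset": [0, 0, 0.0001], "spin": 0},
  {"offset": [0, 0, 0], "spin": 0},
  {"offset": [0, 0, 0], "spin": 0},
  {"offset": [0, 0, 0], "spin": 0},
  {"offset": [0, 0, 0], "spin": 0},
])

```text
time_s: 16.08
ee_pos: [569.4, 103.9, 60.3]
ee_rot: [-180.0, -0.0, -5.5]
force: [-3.9, -1.1, 10.7]
gripper_width: 0.0
gripper_force: 5.3
```

Emit:
arm_command([
  {"offset": [0, 0, -0.015], "spin": 0},
  {"offset": [0, 0, -0.045], "spin": 0},
  {"offset": [0, 0, -0.05], "spin": 0},
  {"offset": [0, 0, -0.03], "spin": 0},
  {"offset": [0, 0, 0], "spin": 0},
])

```text
time_s: 16.7
ee_pos: [571.1, 104.1, 201.9]
ee_rot: [-179.9, -0.4, -5.5]
force: [0.1, -0.7, -0.7]
gripper_width: 0.3
gripper_force: 0.0
```

```bash
python3 look.py pressed1 green:46 white:26; python3 plan.py 526 -291.5 225 16.5 9
```

```text
16.7 [571.1 104.1 201.9] [-179.9    -0.37   -5.49] [ 0.1 -0.7 -0.7] 0.3195497988938791
green [573.9, 104.6, 65.7, 56.5, -5.5, 45.4] [294, 155, 345, 214]
white [576.6, 102.9, 83.3, 79.5, -5.4, 25.3] [286, 143, 355, 214]
white [737.3, 80.5, 62.6, 44.7, 84.4, 29.0] [297, 0, 358, 48]
t 16.75 from [569.8 103.9 199.7] [-1.7996e+02 -1.2000e-01 -5.4900e+00]
([-0.6396, 44.1988, -2.8162], np.float64(-0.0426))
([-2.5229, 44.1314, -2.8162], np.float64(-0.0426))
([-4.4016, 43.9837, -2.8162], np.float64(-0.0426))
([-6.2723, 43.7561, -2.8162], np.float64(-0.0426))
([-8.1316, 43.449, -2.8162], np.float64(-0.0426))
([-9.9761, 43.063, -2.8162], np.float64(-0.0426))
([-11.8025, 42.5986, -2.8162], np.float64(-0.0426))
([-13.6074, 42.0569, -2.8162], np.float64(-0.0426))
([-15.3876, 41.4387, -2.8162], np.float64(-0.0426))
```

Emit:
arm_command([
  {"offset": [-0.0006, 0.0442, -0.0028], "spin": -0.0426},
  {"offset": [-0.0025, 0.0441, -0.0028], "spin": -0.0426},
  {"offset": [-0.0044, 0.044, -0.0028], "spin": -0.0426},
  {"offset": [-0.0063, 0.0438, -0.0028], "spin": -0.0426},
  {"offset": [-0.0081, 0.0434, -0.0028], "spin": -0.0426},
], jaw=0.0912)

```text
time_s: 17.38
ee_pos: [543.9, -116.9, 210.8]
ee_rot: [-179.9, 0.2, 6.8]
force: [1.1, -0.5, 0.6]
gripper_width: 47.7
gripper_force: 0.0
```

Emit:
arm_command([
  {"offset": [-0.01, 0.0431, -0.0028], "spin": -0.0426},
  {"offset": [-0.0118, 0.0426, -0.0028], "spin": -0.0426},
  {"offset": [-0.0136, 0.0421, -0.0028], "spin": -0.0426},
  {"offset": [-0.0154, 0.0414, -0.0028], "spin": -0.0426},
  {"offset": [0, 0, 0], "spin": 0},
])

```text
time_s: 18.0
ee_pos: [524.5, -293.9, 221.7]
ee_rot: [-179.9, 0.1, 16.3]
force: [-0.3, 0.5, 0.3]
gripper_width: 91.0
gripper_force: 0.0
```

Emit:
arm_command([
  {"offset": [0, 0, 0], "spin": 0},
  {"offset": [0, 0, 0], "spin": 0},
])

```text
time_s: 18.25
ee_pos: [525.6, -290.3, 223.3]
ee_rot: [-179.9, 0.0, 16.6]
force: [-1.1, -0.1, 0.3]
gripper_width: 90.7
gripper_force: 0.0
```

```bash
python3 look.py blue1 blue:20; python3 plan.py 526.5 -291.5 18 16.5 1
```

```text
18.25 [ 525.6 -290.3  223.3] [-1.7991e+02  5.0000e-02  1.6550e+01] [-1.1 -0.1  0.3] 90.67451724988682
blue [526.8, -291.6, 66.0, 47.0, 16.5, 19.3] [303, 152, 340, 204]
t 18.3 from [ 525.7 -290.3  223.5] [-1.7994e+02  3.0000e-02  1.6560e+01]
([0.4357, 1.3454, 205.5456], np.float64(0.0011))
```

View pics/blue1.png

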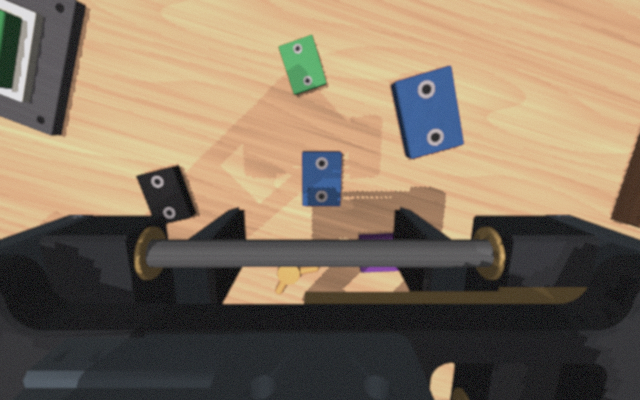

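Blue (303–340, 152–204) is square under the tool. The large blue and the purple plates are clear of the fingers, so I descend.

Emit:
arm_command([
  {"offset": [0.0008, 0.0013, 0.045], "spin": 0.001},
  {"offset": [0, 0, 0.055], "spin": 0},
  {"offset": [0, 0, 0.05], "spin": 0},
  {"offset": [0, 0, 0.035], "spin": 0},
  {"offset": [0, 0, 0.015], "spin": 0},
])

```text
time_s: 18.92
ee_pos: [526.0, -291.1, 22.1]
ee_rot: [-179.8, 0.1, 16.5]
force: [0.1, -0.7, -0.9]
gripper_width: 91.1
gripper_force: 0.0
```

Emit:
arm_command([
  {"offset": [0, 0, 0.005], "spin": 0},
  {"offset": [0, 0, 0], "spin": 0},
  {"offset": [0, 0, 0], "spin": 0},
  {"offset": [0, 0, 0], "spin": 0},
  {"offset": [0, 0, 0], "spin": 0},
])

```text
time_s: 19.55
ee_pos: [527.0, -292.8, 19.6]
ee_rot: [180.0, -0.0, 16.4]
force: [0.2, 0.6, 0.5]
gripper_width: 91.5
gripper_force: 0.0
```

Emit:
arm_command([
  {"offset": [0, 0, 0], "spin": 0},
  {"offset": [0, 0, 0], "spin": 0},
  {"offset": [0, 0, 0], "spin": 0},
  {"offset": [0, 0, 0], "spin": 0},
  {"offset": [0, 0, 0], "spin": 0},
], jaw=0.04, newtons=25)

```text
time_s: 20.18
ee_pos: [526.8, -292.6, 19.0]
ee_rot: [-180.0, 0.0, 16.4]
force: [-0.1, -0.6, 0.7]
gripper_width: 49.8
gripper_force: 25.0
```

Emit:
arm_command([
  {"offset": [0, 0, 0], "spin": 0},
  {"offset": [0, 0, 0], "spin": 0},
])

```text
time_s: 20.42
ee_pos: [526.8, -292.5, 18.9]
ee_rot: [-180.0, 0.0, 16.4]
force: [-0.8, 0.5, -0.2]
gripper_width: 49.7
gripper_force: 25.0
```

Emit:
arm_command([
  {"offset": [0, 0, -0.015], "spin": 0},
  {"offset": [0, 0, -0.035], "spin": 0},
  {"offset": [0, 0, -0.045], "spin": 0},
  {"offset": [0, 0, -0.02], "spin": 0},
  {"offset": [0, 0, 0], "spin": 0},
])

```text
time_s: 21.05
ee_pos: [527.8, -293.2, 136.6]
ee_rot: [179.8, -0.2, 16.4]
force: [0.3, -0.5, -2.9]
gripper_width: 49.5
gripper_force: 25.0
```

```bash
python3 plan.py 569.3 104 134 -5.5 10
```

```text
t 21.05 from [ 527.8 -293.2  136.6] [179.79  -0.2   16.42]
([15.2094, -36.9268, 0.2638], np.float64(0.0383))
([13.7856, -37.4816, 0.2638], np.float64(0.0383))
([12.3416, -37.9816, 0.2638], np.float64(0.0383))
([10.8795, -38.4259, 0.2638], np.float64(0.0383))
([9.4015, -38.814, 0.2638], np.float64(0.0383))
([7.9097, -39.1453, 0.2638], np.float64(0.0383))
([6.4064, -39.4192, 0.2638], np.float64(0.0383))
([4.8936, -39.6354, 0.2638], np.float64(0.0383))
([3.3737, -39.7936, 0.2638], np.float64(0.0383))
([1.8489, -39.8936, 0.2638], np.float64(0.0383))
```

Emit:
arm_command([
  {"offset": [0.0153, -0.0369, 0], "spin": 0.0383},
  {"offset": [0.0139, -0.0374, 0], "spin": 0.0383},
  {"offset": [0.0124, -0.0379, 0], "spin": 0.0383},
  {"offset": [0.011, -0.0384, 0], "spin": 0.0383},
  {"offset": [0.0095, -0.0388, 0], "spin": 0.0383},
])

```text
time_s: 21.68
ee_pos: [547.2, -92.7, 132.8]
ee_rot: [-180.0, 0.1, 5.4]
force: [-0.1, -0.3, -1.2]
gripper_width: 50.1
gripper_force: 25.0
```

Emit:
arm_command([
  {"offset": [0.008, -0.0391, 0], "spin": 0.0383},
  {"offset": [0.0065, -0.0394, 0], "spin": 0.0383},
  {"offset": [0.005, -0.0396, 0], "spin": 0.0383},
  {"offset": [0.0035, -0.0397, 0], "spin": 0.0383},
  {"offset": [0.002, -0.0398, 0], "spin": 0.0383},
])

```text
time_s: 22.3
ee_pos: [568.5, 105.3, 132.7]
ee_rot: [180.0, 0.1, -5.6]
force: [0.5, -0.7, -2.7]
gripper_width: 49.9
gripper_force: 25.0
```

Emit:
arm_command([
  {"offset": [0, 0, 0], "spin": 0},
  {"offset": [0, 0, 0], "spin": 0},
  {"offset": [0, 0, 0], "spin": 0},
  {"offset": [0, 0, 0], "spin": 0},
])

```text
time_s: 22.8
ee_pos: [569.3, 103.3, 134.0]
ee_rot: [180.0, 0.0, -5.6]
force: [0.2, -0.0, -1.6]
gripper_width: 49.8
gripper_force: 25.0
```

```bash
python3 look.py held2 blue:135 green:46 white:26; python3 plan.py 569.3 104 65 -5.5 1
```

```text
22.8 [569.3 103.3 134. ] [ 1.7999e+02  2.0000e-02 -5.5900e+00] [ 0.2 -0.  -1.6] 49.762200591757974
blue [588.0, 101.7, 50.2, 31.8, 84.4, 134.4] [275, 183, 364, 238]
green [599.4, 101.8, 57.4, 17.0, 84.4, 45.3] [284, 158, 352, 178]
white [602.3, 100.4, 79.5, 31.8, 84.4, 25.3] [275, 144, 363, 179]
t 22.85 from [569.4 103.4 134.1] [180.     0.    -5.58]
([-0.139, -0.6014, 69.0553], np.float64(-0.0015))
```

View pics/held2.png

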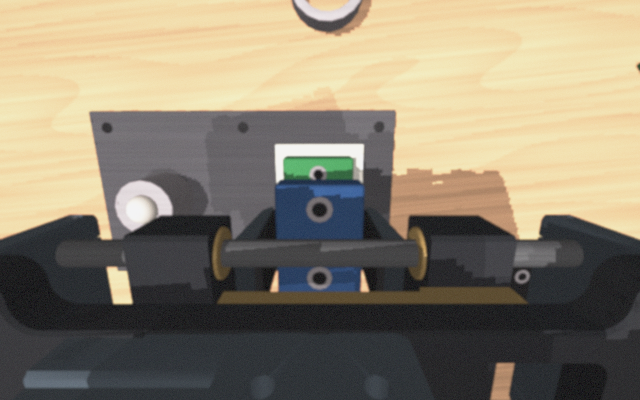

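Blue is held square and centred over the green plate (blue 275–364, from row 183). I lower it with a 0.7 mm shift.

Emit:
arm_command([
  {"offset": [0, -0.0007, 0.022], "spin": -0.0015},
  {"offset": [0, 0, 0.022], "spin": 0},
  {"offset": [0, 0, 0.013], "spin": 0},
  {"offset": [0, 0, 0.006], "spin": 0},
  {"offset": [0, 0, 0.001], "spin": 0},
])

```text
time_s: 23.48
ee_pos: [569.7, 104.8, 70.1]
ee_rot: [-180.0, -0.0, -5.4]
force: [0.6, -0.3, -1.9]
gripper_width: 50.2
gripper_force: 25.0
```

Emit:
arm_command([
  {"offset": [0, 0, 0.001], "spin": 0},
  {"offset": [0, 0, 0], "spin": 0},
  {"offset": [0, 0, 0], "spin": 0},
  {"offset": [0, 0, 0], "spin": 0},
])

```text
time_s: 23.98
ee_pos: [569.6, 104.9, 69.2]
ee_rot: [-180.0, -0.0, -5.4]
force: [-0.0, 1.1, -1.4]
gripper_width: 49.9
gripper_force: 25.0
```

Emit:
arm_command([
  {"offset": [0, 0, 0.001], "spin": 0},
  {"offset": [0, 0, 0], "spin": 0},
  {"offset": [0, 0, 0], "spin": 0},
])

```text
time_s: 24.35
ee_pos: [569.4, 104.9, 68.0]
ee_rot: [-180.0, 0.0, -5.4]
force: [0.0, -0.3, -0.6]
gripper_width: 50.0
gripper_force: 25.0
```

Emit:
arm_command([
  {"offset": [0, 0.0005, 0.001], "spin": 0.0005},
  {"offset": [0, 0, 0.0005], "spin": 0},
  {"offset": [0, 0, 0.0005], "spin": 0},
  {"offset": [0, 0, 0], "spin": 0},
])

```text
time_s: 24.85
ee_pos: [569.4, 104.4, 66.0]
ee_rot: [-180.0, 0.0, -5.5]
force: [1.0, 0.0, -1.4]
gripper_width: 49.7
gripper_force: 25.0
```

Emit:
arm_command([
  {"offset": [0, 0, 0.0005], "spin": 0},
  {"offset": [0, 0, 0], "spin": 0},
  {"offset": [0, 0, 0], "spin": 0},
])

```text
time_s: 25.22
ee_pos: [569.4, 104.4, 65.6]
ee_rot: [-180.0, -0.0, -5.5]
force: [0.7, -0.3, -0.8]
gripper_width: 49.8
gripper_force: 25.0
```

Emit:
arm_command([
  {"offset": [0, 0, 0.0005], "spin": 0},
  {"offset": [0, 0, 0], "spin": 0},
])

```text
time_s: 25.48
ee_pos: [569.4, 104.4, 65.0]
ee_rot: [-180.0, 0.0, -5.5]
force: [0.3, 0.2, -1.3]
gripper_width: 49.9
gripper_force: 25.0
```

Emit:
arm_command([
  {"offset": [0, 0, 0.0005], "spin": 0},
  {"offset": [0, 0, 0], "spin": 0},
])

```text
time_s: 25.72
ee_pos: [569.4, 104.4, 64.9]
ee_rot: [-180.0, -0.0, -5.5]
force: [-0.8, 0.2, 2.2]
gripper_width: 49.6
gripper_force: 25.0
```

Emit:
arm_command([
  {"offset": [0, 0, 0.0004], "spin": 0},
  {"offset": [0, 0, 0], "spin": 0},
])

```text
time_s: 25.98
ee_pos: [569.5, 104.4, 65.0]
ee_rot: [-180.0, -0.0, -5.5]
force: [-2.4, -0.5, 5.9]
gripper_width: 49.9
gripper_force: 25.0
```

Blue has made contact, so I release it, rise and look.

Emit:
arm_command([
  {"offset": [0, 0, 0], "spin": 0},
  {"offset": [0, 0, 0], "spin": 0},
  {"offset": [0, 0, 0], "spin": 0},
  {"offset": [0, 0, 0], "spin": 0},
  {"offset": [0, 0, 0], "spin": 0},
], jaw=0.085)

```text
time_s: 26.6
ee_pos: [569.4, 104.4, 64.1]
ee_rot: [-180.0, 0.0, -5.5]
force: [-0.1, 0.3, -0.8]
gripper_width: 84.8
gripper_force: 0.0
```

Emit:
arm_command([
  {"offset": [0, 0, -0.01], "spin": 0},
  {"offset": [0, 0, -0.04], "spin": 0},
  {"offset": [0, 0, -0.05], "spin": 0},
  {"offset": [0, 0, -0.05], "spin": 0},
  {"offset": [0, 0, 0], "spin": 0},
])

```text
time_s: 27.22
ee_pos: [571.9, 104.8, 219.6]
ee_rot: [-179.8, -0.6, -5.5]
force: [-0.2, -0.7, -0.3]
gripper_width: 85.0
gripper_force: 0.0
```

Emit:
arm_command([
  {"offset": [0, 0, 0], "spin": 0},
  {"offset": [0, 0, 0], "spin": 0},
  {"offset": [0, 0, 0], "spin": 0},
])

```text
time_s: 27.6
ee_pos: [568.9, 104.3, 212.8]
ee_rot: [180.0, 0.1, -5.5]
force: [0.3, -0.2, 0.3]
gripper_width: 84.8
gripper_force: 0.0
```

```bash
python3 look.py placed2 blue:66 green:46 white:26
```

```text
27.6 [568.9 104.3 212.8] [ 1.7997e+02  1.5000e-01 -5.4600e+00] [ 0.3 -0.2  0.3] 84.80394755571106
blue [569.3, 104.9, 67.4, 48.3, -5.5, 65.4] [296, 156, 342, 218]
white [569.1, 103.6, 98.5, 79.7, -5.5, 25.3] [286, 139, 354, 220]
white [737.3, 80.8, 62.3, 43.8, 84.5, 29.0] [297, 0, 356, 46]
```

View pics/placed2.png

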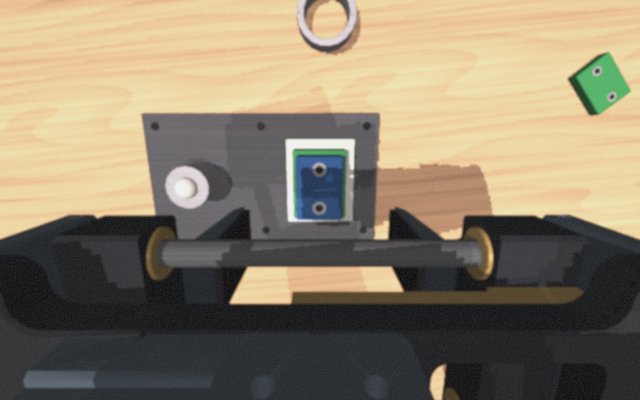

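Blue (296–342, 156–218) sits flat and square on the green plate, with an even green rim. Now I press it.

Emit:
arm_command([
  {"offset": [0, 0, 0.01], "spin": 0},
  {"offset": [0, 0, 0.01], "spin": 0},
  {"offset": [0, 0, 0.02], "spin": 0},
  {"offset": [0, 0, 0.02], "spin": 0},
  {"offset": [0, 0, 0.02], "spin": 0},
], jaw=0.0)

```text
time_s: 28.28
ee_pos: [569.0, 104.3, 132.7]
ee_rot: [180.0, 0.1, -5.5]
force: [-0.0, -0.8, -0.5]
gripper_width: 37.9
gripper_force: 0.0
```

Emit:
arm_command([
  {"offset": [0, 0, 0.02], "spin": 0},
  {"offset": [0, 0, 0.015], "spin": 0},
  {"offset": [0, 0, 0.008], "spin": 0},
  {"offset": [0, 0, 0.002], "spin": 0},
  {"offset": [0, 0, 0], "spin": 0},
])

```text
time_s: 28.9
ee_pos: [569.8, 104.5, 89.5]
ee_rot: [-180.0, -0.1, -5.5]
force: [0.0, 0.6, -0.0]
gripper_width: 0.7
gripper_force: 0.0
```

Emit:
arm_command([
  {"offset": [0, 0, 0.001], "spin": 0},
  {"offset": [0, 0, 0], "spin": 0},
  {"offset": [0, 0, 0], "spin": 0},
  {"offset": [0, 0, 0], "spin": 0},
])

```text
time_s: 29.4
ee_pos: [569.5, 104.4, 88.3]
ee_rot: [-180.0, -0.0, -5.5]
force: [0.0, 0.6, 0.7]
gripper_width: 0.4
gripper_force: 0.0
```

Emit:
arm_command([
  {"offset": [0, 0, 0.003], "spin": 0},
  {"offset": [0, 0, 0.002], "spin": 0},
  {"offset": [0, 0, 0.001], "spin": 0},
  {"offset": [0, 0, 0], "spin": 0},
  {"offset": [0, 0, 0], "spin": 0},
])

```text
time_s: 30.02
ee_pos: [569.5, 104.4, 82.2]
ee_rot: [-180.0, -0.0, -5.5]
force: [-0.3, -0.4, -0.5]
gripper_width: 0.7
gripper_force: 0.0
```

Emit:
arm_command([
  {"offset": [0, 0, 0.0005], "spin": 0},
  {"offset": [0, 0, 0.0005], "spin": 0},
  {"offset": [0, 0, 0], "spin": 0},
])

```text
time_s: 30.4
ee_pos: [569.4, 104.4, 81.1]
ee_rot: [-180.0, 0.0, -5.5]
force: [0.0, 0.3, -0.1]
gripper_width: 0.3
gripper_force: 0.0
```

Emit:
arm_command([
  {"offset": [0, 0, 0.0005], "spin": 0},
  {"offset": [0, 0, 0], "spin": 0},
])

```text
time_s: 30.65
ee_pos: [569.4, 104.4, 80.6]
ee_rot: [-180.0, 0.0, -5.5]
force: [-0.1, 0.3, 0.5]
gripper_width: 0.3
gripper_force: 0.0
```

Emit:
arm_command([
  {"offset": [0, 0, 0.0005], "spin": 0},
  {"offset": [0, 0, 0], "spin": 0},
])

```text
time_s: 30.9
ee_pos: [569.5, 104.4, 80.3]
ee_rot: [-180.0, -0.0, -5.5]
force: [-0.5, 0.2, 1.8]
gripper_width: 0.6
gripper_force: 0.7
```

Emit:
arm_command([
  {"offset": [0, 0, 0.0006], "spin": 0},
  {"offset": [0, 0, 0.0005], "spin": 0},
  {"offset": [0, 0, 0], "spin": 0},
])

```text
time_s: 31.28
ee_pos: [569.5, 104.4, 80.3]
ee_rot: [-180.0, -0.0, -5.5]
force: [-2.7, -0.8, 8.6]
gripper_width: 0.7
gripper_force: 4.1
```

Emit:
arm_command([
  {"offset": [0, 0, 0.0003], "spin": 0},
  {"offset": [0, 0, 0], "spin": 0},
  {"offset": [0, 0, 0], "spin": 0},
  {"offset": [0, 0, 0], "spin": 0},
  {"offset": [0, 0, 0], "spin": 0},
])

```text
time_s: 31.9
ee_pos: [569.5, 104.4, 80.3]
ee_rot: [-180.0, -0.0, -5.5]
force: [-2.6, -0.4, 9.4]
gripper_width: 0.2
gripper_force: 4.9
```

Emit:
arm_command([
  {"offset": [0, 0, 0], "spin": 0},
  {"offset": [0, 0, 0], "spin": 0},
])

```text
time_s: 32.15
ee_pos: [569.5, 104.4, 80.3]
ee_rot: [-180.0, -0.0, -5.5]
force: [-3.3, -0.1, 8.6]
gripper_width: 0.4
gripper_force: 4.9
```

Emit:
arm_command([
  {"offset": [0, 0, -0.015], "spin": 0},
  {"offset": [0, 0, -0.045], "spin": 0},
  {"offset": [0, 0, -0.05], "spin": 0},
  {"offset": [-0.03, 0, -0.02], "spin": 0},
  {"offset": [-0.03, 0, 0], "spin": 0},
])

```text
time_s: 32.78
ee_pos: [510.4, 110.4, 211.4]
ee_rot: [-179.9, -0.3, -5.5]
force: [-0.5, 0.5, 0.2]
gripper_width: 0.5
gripper_force: 0.0
```

Emit:
arm_command([
  {"offset": [-0.02, 0, 0], "spin": 0},
  {"offset": [0, 0, 0], "spin": 0},
  {"offset": [0, 0, 0], "spin": 0},
  {"offset": [0, 0, 0], "spin": 0},
])

```text
time_s: 33.28
ee_pos: [490.7, 112.0, 208.7]
ee_rot: [-180.0, -0.0, -5.5]
force: [-0.7, 0.4, 0.1]
gripper_width: 0.6
gripper_force: 0.0
```

```bash
python3 look.py final blue:66 green:46 white:26
```

```text
33.27 [490.7 112.  208.7] [-1.7999e+02 -2.0000e-02 -5.4800e+00] [-0.7  0.4  0.1] 0.5517295751709334
blue [568.1, 104.9, 67.5, 48.5, -5.5, 65.3] [295, 76, 344, 147]
white [569.1, 103.6, 98.1, 79.7, -5.5, 25.3] [284, 66, 357, 157]
```

View pics/final.png

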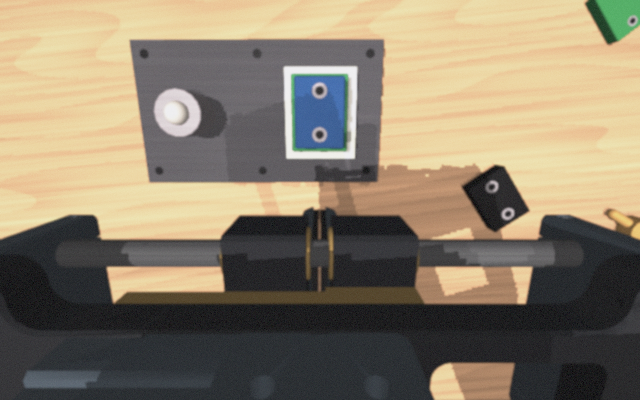

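The final view shows the stack intact and clear of the robot: blue (295–344, 76–147) has an even green rim inside an even white border, and the black plate is untouched. I hand the job in.

```bash
python3 -c "
from workcell import env
print(env.job_done())"
```

```text
the job is handed in; nothing more can be done
None
```

The stack is built and handed in at about 33 s: green sits on the pad within about 1 mm of centre (pressed at about 10.5 N), blue sits square on green (pressed at about 9 N), each press lasted over half a second, and the black plate was not touched.

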